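Clamp the shaker tray and load the culture flasks from the carousel

ROBOT

A 6-joint arm with a two-finger parallel gripper is mounted at the origin on the work surface. World frame = base frame: x ahead of the robot, y to its left, z up, the work surface at z = 0. Lengths are in mm, angles in rad, forces in N, time in s.
With the tool pointing down it reaches from about 275 to 850 mm from the base axis. Payload 5.2 kg.
Tool frame: the origin (TCP) lies where the fingers leave the gripper's body, on its centre line; the fingertips stand 73 mm ahead of it and the grasp point (between the pads) lies 54 mm ahead of it; z points along the fingers, y is the line along which they close (so a half turn about z gives the same grasp; the last joint's range is limited). The gripper opens to 85 mm and grips with 20 to 120 N. Pads are 22 mm wide; open, the fingers measure 114 mm over their backs; the gripper's body (76 mm by 85 mm) begins 54 mm behind the grasp point. The pads swing forward as they close: fully open they stand 13 mm farther back than shut.
Start: joints at [1.095, 0.259, 1.535, -0, 1.348, -0.203], TCP at [148.164, 529.673, 303.91] pointing down, gripper open.
Joint ranges: [-3.14, 3.14], [-0.91, 2.08], [0.19, 2.58], [-1.22, 4.36], [0.22, 2.71], [-3.12, 3.12]. Speed limits (rad/s): [2.57, 2.57, 3.14, 3.14, 3.14, 3.14].

INTERFACE

Orientations are given as a unit quaternion [x, y, z, w].
In Python, from workcell import arm gives the robot as it stands. Calls block until the motion is done:
- arm.move_pose(position, orientation): joint-space move of the TCP to a pose.
- arm.move_l(position, feed=150, rot=None, until_force=None): straight line of the TCP; rot=None keeps the orientation; feed is the mean speed in mm/s. With until_force (N) it stops when the force on the tool has changed by that much, and returns True; else False.
- arm.movej(angles): joint-space move.
- arm.command_gripper(opening, f_grip=None): finger opening in mm; f_grip is the grip in N (None keeps the last); returns when the fingers have stopped.
- arm.pause(seconds).
- arm.inverse_kinematics(position, orientation): joint angles nearest the present ones, or None.
- arm.get_state(): the state.
- arm.capture(name): name is "side" or "top" or "wrist"; returns the picture (480x640x3 uint8, red, green, blue); there is no depth.
- arm.camera_model(name): a dict with "K" (3x3 intrinsics, pixels), "rvec" (rotation vector, rad) and "tvec" (3), from world to camera coordinates, as OpenCV has them. Camera axes: x right, y down, z forward; pixel columns grow to the right and rows downward; lengths in mm; the calibration is good to about 2 mm. A picture is of the moment at which its call begins: read the wrist's pose just before it. camera_model takes no time and is no camera call; for the wrist camera it gives the pose at the moment of the call.
A pose or a line that the arm cannot do raises arm.MotionError and nothing moves.
- arm.job_done(): hands the job in; it is judged then, once.
The state is a dict: "clock": time; "q": joint angles; "joint_velocities": joint speeds; "joint_efforts": joint torques, N m; "ee_pos": TCP position; "ee_rot": TCP orientation; "wrist_force": force on the tool from outside, world axes, zero at the start; "wrist_torque": the same for the moment, N m; "opening": finger opening in mm; "finger_force": force on a finger pad.
Only numpy, scipy, OpenCV 4.12 (cv2) and the standard library are available. Lean on these libraries where they do the work, as an engineer would, in place of code of your own. Each camera call takes 0.05 s, during which the arm holds its last target. There are 200 camera calls.

TASK

Get the orbital shaker ready for a run: first, with its tray still empty, turn the three clamp knobs around the tray clockwise until each is fully home at its stop. Then stand every conical flask upright in the tray, one to a place: the one on the bench, and those in the hooded carousel, which you turn smoothly by the knob on its top until the flask comes to the open side facing you. Leave the straight bottles standing in their carousel pockets and everything else on the bench where it is.

Things in the scene. Friction and masses are not known exactly. Their poses are not given: they have to be found in the camera images.
- carousel: Fixed carousel stand: round foot 320 mm across, two posts at the back (+x), clear hood plate (6 mm thick, top 191 mm above the bench) over local x -55 to +135, y +-130 mm. Origin: on the bench at the turning axis. Its -x axis points out of the open side (small metal plate on the foot): a flask is lifted out only from a pocket brought onto that axis (within 0.1 rad is ample).
- rotor: Turning tray, 314 mm across; origin on its vertical axis, 22 mm above the bench. Turns both ways without stop, friction 0.12 N m, stays where left; a jerk can tip what stands in it. Five pockets at radius 110 mm, at 180, 252, 324, 36 and 108 degrees counter-clockwise (from above) from this body's +x; floor 18 mm above this origin, rim 14 mm high, 80 mm inside, 88 mm outside.
- carousel_knob (a point): Middle of the grip of the carousel's hand knob, on the turning axis above the hood, 228 mm above the bench: an upright black bar 64 mm long (along this point's x), 18 mm thick (y), 38 mm high (16 mm above to 22 mm below this point), on a 64 mm disc. Turns with the rotor.
- shaker: Fixed white orbital shaker, 310 x 230 mm, aluminium deck top 62 mm above the bench. Origin: on the bench under its centre. On the deck a fixed steel tray 276 mm long (along x) and 96 mm wide with three square places in a row, walls 4 mm thick and 18 mm high (rim 80 mm above the bench), and three black clamp knobs beside it.
- nest1 (a point): Centre of the floor of one tray place, the one at the shaker's -x end; floor 66 mm above the bench, rim 14 mm above this point; the place is 88 mm square inside (86 mm along the row) and its sides follow this point's x and y.
- nest2 (a point): Centre of the floor of one tray place, the middle one; floor 66 mm above the bench, rim 14 mm above this point; the place is 88 mm square inside (86 mm along the row) and its sides follow this point's x and y.
- nest3 (a point): Centre of the floor of one tray place, the one at the +x end; floor 66 mm above the bench, rim 14 mm above this point; the place is 88 mm square inside (86 mm along the row) and its sides follow this point's x and y.
- knob1_grip (a point): Middle of the grip of a clamp knob, on the tray's +y side, near its -x end, on its vertical turning axis, 98 mm above the bench: a black bar 52 mm long (along this point's x), 16 mm thick (along y), 26 mm high (12 mm above to 14 mm below this point) on a 48 mm disc. The axes turn with the knob.
- knob1 (a joint): Angle of that knob: grows as it is turned clockwise seen from above, 0 to its end stop at 2.4 rad; starts slack, between 0 and 0.5. Friction about 0.1 N m; stays where it is left.
- knob2_grip (a point): Middle of the grip of a clamp knob, on the tray's +y side, near its +x end, on its vertical turning axis, 98 mm above the bench: a black bar 52 mm long (along this point's x), 16 mm thick (along y), 26 mm high (12 mm above to 14 mm below this point) on a 48 mm disc. The axes turn with the knob.
- knob2 (a joint): Angle of that knob: grows as it is turned clockwise seen from above, 0 to its end stop at 2.4 rad; starts slack, between 0 and 0.5. Friction about 0.1 N m; stays where it is left.
- knob3_grip (a point): Middle of the grip of a clamp knob, on the tray's -y side, at the middle, on its vertical turning axis, 98 mm above the bench: a black bar 52 mm long (along this point's x), 16 mm thick (along y), 26 mm high (12 mm above to 14 mm below this point) on a 48 mm disc. The axes turn with the knob.
- knob3 (a joint): Angle of that knob: grows as it is turned clockwise seen from above, 0 to its end stop at 2.4 rad; starts slack, between 0 and 0.5. Friction about 0.1 N m; stays where it is left.
- flask_a: White conical flask with a blue screw cap, closed, about 160 g, 118 mm tall, foot 72 mm across (upright for the lowest 10 mm, then a cone up to a 30 mm neck at 76 mm); cap 38 mm across, from 90 to 118 mm above the foot, made to be gripped. Origin: centre of its underside; z up. Starts in a carousel pocket, or is absent (then None).
- flask_b: White conical flask with a blue screw cap, closed, about 160 g, 118 mm tall, foot 72 mm across (upright for the lowest 10 mm, then a cone up to a 30 mm neck at 76 mm); cap 38 mm across, from 90 to 118 mm above the foot, made to be gripped. Origin: centre of its underside; z up. Starts in a carousel pocket, or is absent (then None).
- flask_d: White conical flask with a blue screw cap, closed, about 160 g, 118 mm tall, foot 72 mm across (upright for the lowest 10 mm, then a cone up to a 30 mm neck at 76 mm); cap 38 mm across, from 90 to 118 mm above the foot, made to be gripped. Origin: centre of its underside; z up. Starts in a carousel pocket, or is absent (then None).
- flask_c: White conical flask with a blue screw cap, closed, about 160 g, 118 mm tall, foot 72 mm across (upright for the lowest 10 mm, then a cone up to a 30 mm neck at 76 mm); cap 38 mm across, from 90 to 118 mm above the foot, made to be gripped. Origin: centre of its underside; z up. Starts on the bench; may get knocked a few centimetres aside.
- bottle_a: White straight-sided round bottle with a blue cap, 72 mm across, 118 mm tall, cap as on the flasks, standing in a carousel pocket: to be left there. Origin: centre of its underside.
- bottle_b: White straight-sided round bottle with a blue cap, 72 mm across, 118 mm tall, cap as on the flasks, standing in a carousel pocket: to be left there. Origin: centre of its underside.
- tip_box: Orange tip box, 125 x 85 x 49 mm, origin under its centre: leave alone.
- petri_dish: Glass dish, 88 mm across, 15 mm high, origin under its centre: leave alone.
Things that resemble listed ones, but are neither listed nor needed, are in the scene too. Leave any purple look-alike of the flask_c alone.

How it is judged (in metres and radians):
On the way:
1. all three clamp knobs are at their clockwise stops while no flask is in the tray yet (value of joint each of knob1, knob2, knob3 above 2.3 rad and horizontal distance between each of flask_a, flask_b, flask_d, flask_c and nest1 above 0.05 m and horizontal distance between each of flask_a, flask_b, flask_d, flask_c and nest2 above 0.05 m and horizontal distance between each of flask_a, flask_b, flask_d, flask_c and nest3 above 0.05 m), for 0.2 s.
At the end, for the whole second after the job is handed in: Each flask present stands upright (0.12 rad) and at rest in a tray place (foot centre within 13 mm of its centre, under 6 mm above its floor); the three knobs are within 0.1 rad of their clockwise stops; both straight bottles stand upright in their pockets (value of joint each of knob1, knob2, knob3 above 2.3 rad and ((horizontal distance between flask_a and nest1 below 0.013 m and z of flask_a in the frame of nest1 below 0.006 m) or (horizontal distance between flask_a and nest2 below 0.013 m and z of flask_a in the frame of nest2 below 0.006 m) or (horizontal distance between flask_a and nest3 below 0.013 m and z of flask_a in the frame of nest3 below 0.006 m)) and angle between each of flask_a, flask_b, flask_d, flask_c, bottle_a, bottle_b's own z axis and vertical below 0.12 rad and ((horizontal distance between flask_b and nest1 below 0.013 m and z of flask_b in the frame of nest1 below 0.006 m) or (horizontal distance between flask_b and nest2 below 0.013 m and z of flask_b in the frame of nest2 below 0.006 m) or (horizontal distance between flask_b and nest3 below 0.013 m and z of flask_b in the frame of nest3 below 0.006 m)) and ((horizontal distance between flask_d and nest1 below 0.013 m and z of flask_d in the frame of nest1 below 0.006 m) or (horizontal distance between flask_d and nest2 below 0.013 m and z of flask_d in the frame of nest2 below 0.006 m) or (horizontal distance between flask_d and nest3 below 0.013 m and z of flask_d in the frame of nest3 below 0.006 m)) and ((horizontal distance between flask_c and nest1 below 0.013 m and z of flask_c in the frame of nest1 below 0.006 m) or (horizontal distance between flask_c and nest2 below 0.013 m and z of flask_c in the frame of nest2 below 0.006 m) or (horizontal distance between flask_c and nest3 below 0.013 m and z of flask_c in the frame of nest3 below 0.006 m)) and horizontal distance between bottle_a and rotor between 0.095 and 0.125 m and z of each of bottle_a, bottle_b in the frame of rotor below 0.026 m and horizontal distance between bottle_b and rotor between 0.095 and 0.125 m and linear speed of each of flask_a, flask_b, flask_d, flask_c below 0.02 m/s); the robot touches nothing.
It fails at once if a straight bottle is taken out of its pocket or knocked over (z of any of bottle_a, bottle_b in the frame of rotor above 0.06 m or angle between any of bottle_a, bottle_b's own z axis and vertical above 0.6 rad).
It fails at once if the tip box or the dish is pushed more than 3 cm (distance of any of tip_box, petri_dish from where it was at the start of the episode above 0.03 m).
Of flask_a, flask_b, flask_d only 1 to 2 are there at a start; the rules pass over those that are not, and their reading is None.
At some moment in a run one of flask_c may be knocked a few centimetres aside while the robot is not near it.
Once in a run the grip may slacken for a moment while it holds something.
It also fails if it takes over 210 s, if anything falls off the work surface, if the arm or the gripper's body presses on something with over 40 N, if the wrist force passes 120 N, or if a joint passes its speed limit or range.

## Working session

There is one attempt and no reset: what is moved stays moved. The work goes in short steps, each a Python script; the robot and the scene stay as the last script left them, time stands still between calls to the robot, and variables do not carry over. Pictures are saved under pics/ and viewed, at most 14 in all, crops included, and the job is handed in when it is done.

```bash
mkdir -p pics; ls
python3 - <<'E'
from workcell import arm
import cv2,numpy as np
for n in("top","side"):
    cv2.imwrite(f"pics/{n}0.png",arm.capture(n)[:,:,::-1]); m=arm.camera_model(n)
    R=cv2.Rodrigues(np.array(m["rvec"],float))[0]; print(n,m["K"],(-R.T@np.array(m["tvec"]).ravel()).round(),R.round(2).tolist())
print(arm.get_state())
E
```

```text
pics
top [[529.10169382   0.         319.91390495]
 [  0.         529.10169382 235.29947639]
 [  0.           0.           1.        ]] [ 448.   38. 1221.] [[-0.02, -1.0, 0.02], [-0.99, 0.02, -0.15], [0.15, -0.02, -0.99]]
side [[433.58046645   0.         326.17559206]
 [  0.         433.58046645 239.85839002]
 [  0.           0.           1.        ]] [ 174. -538.  566.] [[0.79, -0.62, -0.02], [-0.32, -0.37, -0.87], [0.53, 0.69, -0.49]]
{'clock': 0.1, 'q': array([ 1.09517621e+00,  2.59286806e-01,  1.53594784e+00, -7.68634733e-06,
        1.34799025e+00, -2.02776988e-01]), 'joint_velocities': array([-7.44975433e-04, -1.99262203e-04, -3.43513789e-03, -2.36994486e-05,
       -2.89699505e-04,  2.52419133e-03]), 'joint_efforts': array([ 2.52247504e-03, -4.46976042e+01, -2.91246414e+01, -2.40182399e-04,
        6.26248700e-03, -3.49314689e-05]), 'ee_pos': array([148.01654313, 529.3542445 , 303.15909556]), 'ee_rot': array([ 1.35997913e-01,  9.90708787e-01, -7.70865340e-04, -2.68014672e-04]), 'wrist_force': array([-0.36185861,  0.26883441, -0.53715211]), 'wrist_torque': array([-0.00334935,  0.02004928,  0.03079644]), 'finger_force': 0.0, 'opening': 85.54769644060951}
```

View pics/top0.png

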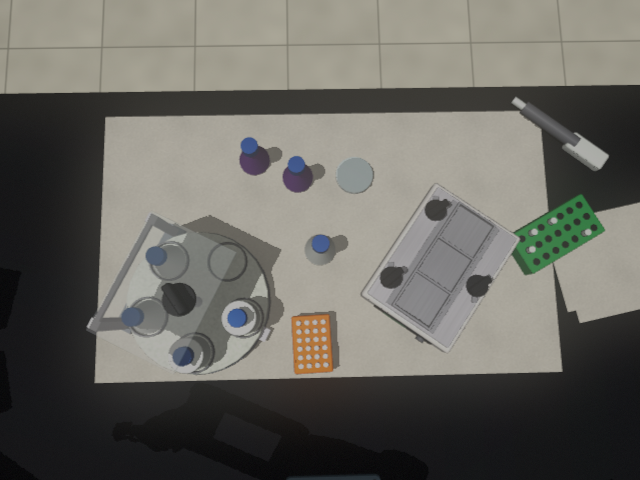

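View pics/side0.png

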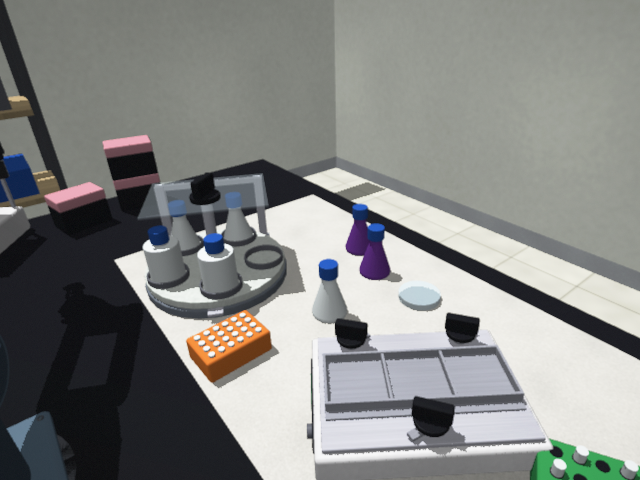

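The pictures show two flasks under the hood (top view 157,256 and 133,317), two bottles at the front of the carousel (237,318 and 184,357), and flask_c on the bench (320,243). The clamp knobs are at (391,277), (436,210) and (477,286) in the top view. Next I turn these into coordinates.

```bash
cat > h.py <<'E'
from workcell import arm
import cv2,numpy as np
from scipy.spatial.transform import Rotation as Rn
def ray(m,uv):
    R=cv2.Rodrigues(np.array(m["rvec"],float))[0]; C=-R.T@np.array(m["tvec"],float).ravel()
    return C,R.T@np.linalg.inv(np.array(m["K"]))@np.array([uv[0],uv[1],1.])
def onz(m,uv,z):
    C,d=ray(m,uv); return (C+d*(z-C[2])/d[2])[:2]
def down(a):   # tool z down, tool y (closing line) at world angle a
    y=np.array([np.cos(a),np.sin(a),0]); z=np.array([0,0,-1.]); x=np.cross(y,z)
    return Rn.from_matrix(np.c_[x,y,z]).as_quat()
def blobs(mask,amin):
    n,l,s,c=cv2.connectedComponentsWithStats(mask.astype(np.uint8)); return [(c[i].round(1).tolist(),int(s[i,4]),s[i,:4].tolist()) for i in range(1,n) if s[i,4]>=amin]
def wrist(name):
    m=arm.camera_model("wrist"); im=arm.capture("wrist"); cv2.imwrite(f"pics/{name}.png",im[:,:,::-1]); return im,m
E
python3 - <<'E'
from h import *
im=cv2.imread("pics/top0.png"); m=arm.camera_model("top"); h=cv2.cvtColor(im,cv2.COLOR_BGR2HSV)
print("caps");
for b in blobs((h[...,0]>100)&(h[...,0]<125)&(h[...,1]>90)&(h[...,2]>50),40): print(b,onz(m,b[0],150).round())
print("black")
msk=(im.max(2)<60); msk[:130]=0; msk[385:]=0; msk[:,:100]=0; msk[:,545:]=0
for b in blobs(msk,100): print(b,onz(m,b[0],105).round(), onz(m,b[0],235).round())
for p in [(437,184),(519,238),(447,351),(363,294)]: print("deck",onz(m,p,62).round())
for p in [(152,217),(92,328)]: print("hood back",onz(m,p,191).round())
print("flask_c", onz(m,(320,243),112).round())
# wrist cam relative to TCP
w=arm.camera_model("wrist"); s=arm.get_state(); R=cv2.Rodrigues(np.array(w["rvec"],float))[0]; C=-R.T@np.array(w["tvec"]).ravel()
T=Rn.from_quat(s["ee_rot"]).as_matrix(); print("wristcam in tool",T.T@(C-s["ee_pos"]),(T.T@R.T).round(2).tolist(),w["K"])
E
```

```text
caps
([248.8, 145.4], 213, [241, 138, 17, 16]) [802. 162.]
([295.8, 164.2], 219, [288, 156, 17, 17]) [759.  64.]
([320.2, 243.1], 236, [312, 235, 17, 17]) [592.  17.]
([236.6, 317.5], 271, [228, 309, 18, 18]) [445. 187.]
([185.9, 358.1], 108, [179, 350, 13, 15]) [369. 287.]
black
([100.9, 164.2], 223, [100, 130, 4, 93]) [779. 487.] [741. 434.]
([475.5, 282.3], 157, [467, 276, 24, 19]) [ 508. -311.] [ 501. -270.]
([182.2, 296.8], 590, [164, 283, 32, 32]) [491. 307.] [486. 276.]
([380.5, 380.4], 3028, [100, 373, 445, 12]) [ 311. -101.] [327. -85.]
deck [ 733. -251.]
deck [ 607. -428.]
deck [ 364. -253.]
deck [490. -76.]
hood back [645. 348.]
hood back [432. 456.]
flask_c [597.  17.]
wristcam in tool [ 69.42261144  -0.72835359 -69.91245841] [[-0.0, -0.96, -0.28], [1.0, -0.0, -0.0], [0.0, -0.28, 0.96]] [[410.69029233   0.         317.61275534]
 [  0.         410.69029233 238.90359321]
 [  0.           0.           1.        ]]
```

Run:
```python
from h import *
s=arm.get_state(); p=s["ee_pos"]; arm.move_l([p[0],p[1],430],feed=200)
arm.move_pose([465,265,450],down(-0.47)); im,m=wrist("w_car"); np.save("m_car.npy",m,allow_pickle=True); print(arm.get_state()["q"].round(2),arm.get_state()["clock"])
arm.move_pose([548,-252,370],down(-0.62)); im,m=wrist("w_shk"); np.save("m_shk.npy",m,allow_pickle=True); print(arm.get_state()["q"].round(2),arm.get_state()["clock"])
```

```text
[0.31 0.18 1.29 0.   1.67 0.78] 2.4583
[-0.61  0.32  1.29  0.    1.53  0.  ] 4.425
```

View pics/w_car.png

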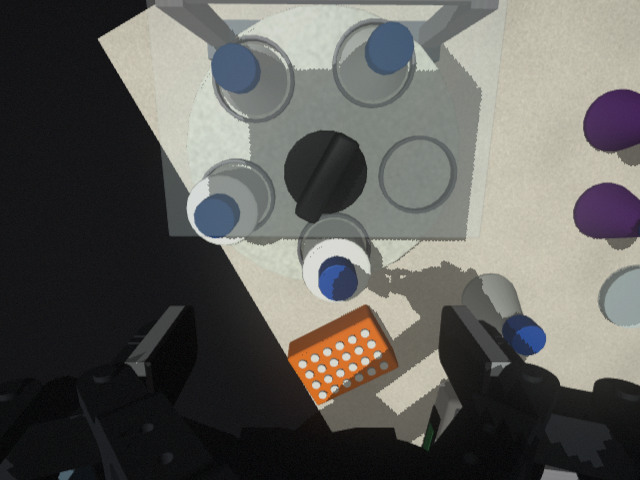

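View pics/w_shk.png

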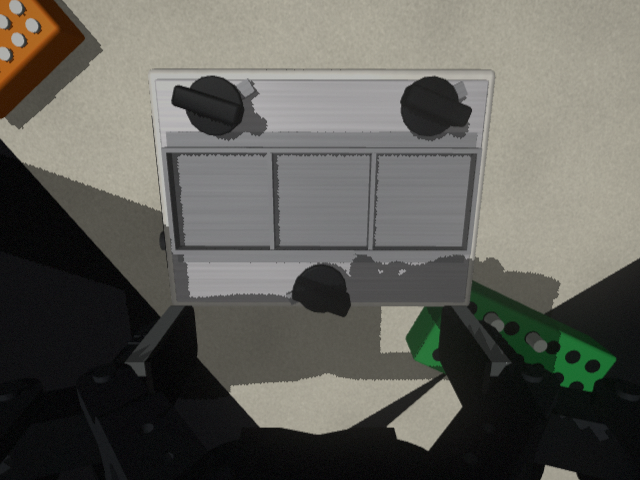

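The carousel view shows flask caps at (236,68) and (390,48), bottle caps at (216,215) and (338,278), and an empty pocket at (417,174). The knob disc is at (326,172). The shaker view shows the tray outer rim from about (164,149) to (476,250), with knobs at (215,106), (434,106) and (321,288). I'll compute positions and enhance the knob crops to read the bar angles.

Run:
```python
from h import *
mc=np.load("m_car.npy",allow_pickle=True).item(); ms=np.load("m_shk.npy",allow_pickle=True).item()
im=cv2.imread("pics/w_car.png"); h=cv2.cvtColor(im,cv2.COLOR_BGR2HSV)
caps=[]
for b in blobs((h[...,0]>100)&(h[...,0]<125)&(h[...,1]>80)&(h[...,2]>50),300):
    print(b,onz(mc,b[0],155).round(1)); caps.append(onz(mc,b[0],155))
for p in [(169,236),(467,240)]: print("hood front edge",onz(mc,p,191).round(1))
print("pocket empty",onz(mc,(417,174),54).round(1))
A=np.array(caps)
msk=(im.max(2)<45); k=[b for b in blobs(msk,1000) if 250<b[0][0]<400 and b[0][1]<250]; print(k,[onz(mc,b[0],215).round(1) for b in k])
im=cv2.imread("pics/w_shk.png"); msk=cv2.morphologyEx((im.max(2)<75).astype(np.uint8),cv2.MORPH_OPEN,np.ones((9,9)))
for b in blobs(msk,1000): print(b, onz(ms,b[0],90).round(1))
for p in [(164,149),(476,149),(471,250),(171,250)]: print("rim",onz(ms,p,80).round(1))
tiles=[]
for s,(u,v) in ((im,(210,106)),(im,(435,106)),(im,(321,290)),(cv2.imread("pics/w_car.png"),(326,175))):
    c=s[v-50:v+50,u-50:u+50].astype(float); tiles.append(cv2.resize(np.clip(c*4-30,0,255).astype(np.uint8),(400,300) if 0 else (300,300)))
cv2.imwrite("pics/knobs.png",np.vstack([np.hstack(tiles[:2]),np.hstack(tiles[2:])]))
```

```text
([389.1, 47.9], 1916, [366, 22, 48, 53]) [573.8 352.1]
([233.6, 67.3], 1686, [212, 44, 44, 49]) [453.4 396.7]
([214.3, 217.3], 1252, [195, 195, 40, 43]) [374.  294.8]
([336.7, 278.9], 1307, [319, 257, 39, 44]) [446.9 190.5]
([523.6, 334.9], 1251, [502, 315, 44, 41]) [585.8  53.7]
hood front edge [344.3 301.3]
hood front edge [563.9 186.1]
pocket empty [569.9 225.5]
[([330.6, 179.4], 3705, [287, 131, 80, 92])] [array([485.9, 285.9])]
([42.0, 59.4], 2952, [0, 0, 83, 117]) [439.5 -30.5]
([211.5, 105.3], 3081, [173, 77, 71, 61]) [ 526.3 -134.7]
([432.2, 108.0], 3149, [401, 77, 69, 63]) [ 671.  -240.5]
([281.4, 378.7], 96205, [0, 144, 640, 336]) [ 418.8 -372.3]
([322.0, 290.2], 2292, [292, 264, 58, 52]) [ 505.6 -318.9]
rim [ 468.5 -136.9]
rim [ 686.6 -292.5]
rim [ 637.9 -369.5]
rim [ 413.2 -209.2]
```

View pics/knobs.png

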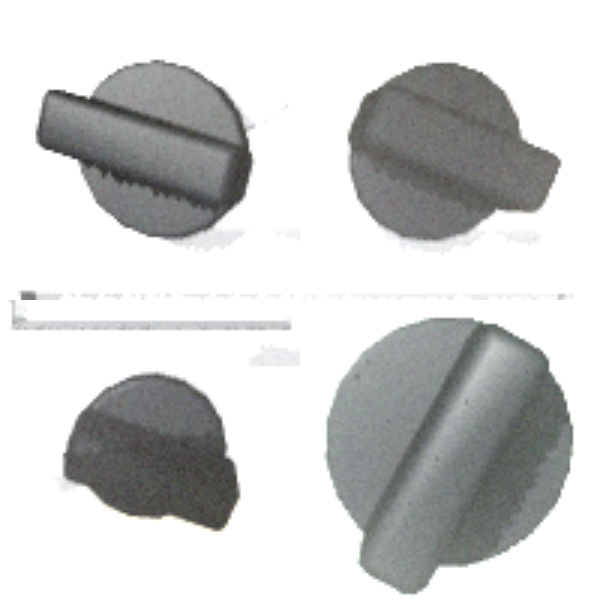

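Run:
```python
from h import *
mc=np.load("m_car.npy",allow_pickle=True).item(); ms=np.load("m_shk.npy",allow_pickle=True).item()
a=-np.radians(35.5); X=np.array([np.cos(a),np.sin(a)]); Y=np.array([-X[1],X[0]]); C=np.array([550,-252])
L=lambda p:np.array([(p-C)@X,(p-C)@Y]).round(1)
def T(o,off,p): return np.array(o)+(np.array(p)-off)/3
K={1:((160,56),(0,0),(43,122),(228,173),(164,149)),2:((385,56),(300,0),(369,120),(548,182),(437,151)),3:((271,240),(0,300),(72,433),(230,497),(147,452))}
for k,(o,off,l,r,d) in K.items():
    e=[onz(ms,T(o,off,x),109) for x in(l,r)]; D=onz(ms,T(o,off,d),84); v=e[1]-e[0]
    print(k,"bar len",np.hypot(*v).round(1),"ang",np.arctan2(v[1],v[0]).round(3),"centre",L((e[0]+e[1])/2),"disc",L(D),D.round(1))
for p in [(273,150),(271,248),(371.5,150),(369.5,248),(320,149),(320,250)]: print("tray",L(onz(ms,p,80)))
e=[onz(mc,T((276,125),(300,300),x),243) for x in((390,570),(518,342))]; v=e[1]-e[0]; print("car bar",np.hypot(*v),np.arctan2(v[1],v[0]),(e[0]+e[1])/2)
fl=np.array([onz(mc,b,z) for b,z in[((389.1,47.9),155),((233.6,67.3),155),((214.3,217.3),155),((336.7,278.9),155),((417,174),54)]])
r=np.linalg.lstsq(np.c_[2*fl,np.ones(5)],(fl**2).sum(1),rcond=None)[0]; c=r[:2]; print("axis",c,"r",np.sqrt(r[2]+c@c))
print("angles",np.degrees(np.arctan2(*(fl-c).T[::-1])).round(1)); print("open dir from hood edge",np.degrees(np.arctan2(*(-np.array([186.1-301.3, -(563.9-344.3)]))[::-1])))
print("flask_c",onz(mc,(523.6,334.9),112))
```

```text
1 bar len 48.0 ang -0.881 centre [-87.5  81.1] disc [-86.3  81.7] [ 527.2 -135.4]
2 bar len 49.4 ang -0.931 centre [91.2 80.2] disc [92.1 81.1] [ 672.1 -239.5]
3 bar len 50.3 ang -1.033 centre [  2.1 -76.7] disc [  0.9 -83.3] [ 502.4 -320.3]
tray [-39.6  45.5]
tray [-44.1 -42.7]
tray [45.  45.5]
tray [ 46.4 -42.7]
tray [ 0.8 46.4]
tray [  0.9 -44.6]
car bar 58.31973199164622 0.5938244469217349 [484.96866249 291.74706632]
axis [483.29186995 292.30101312] r 108.78965553468177
angles [  33.4  106.   178.7 -109.7  -37.7]
open dir from hood edge 62.31893843151474
flask_c [596.34559226  21.42901444]
```

```bash
cat >> h.py <<'E'
SA=-np.radians(35.5); SX=np.array([np.cos(SA),np.sin(SA)]); SY=np.array([-SX[1],SX[0]]); SC=np.array([550,-252])+2*SX+0.8*SY
def sh(x,y): return SC+x*SX+y*SY
AX=np.array([483.5,292.]); OPEN=np.radians(-117.5)
def turn(dq):
    q=np.array(arm.get_state()["q"]); q[5]+=dq; arm.movej(q)
E
cat > knob.py <<'E'
from h import *
def knob(p,bar):
    z=158; a=bar+np.pi/2
    arm.command_gripper(55,40); arm.move_pose([*p,z+60],down(a)); arm.move_l([*p,z],feed=100)
    arm.command_gripper(0,60); s=arm.get_state(); q0=s["q"].copy(); print("closed",s["opening"].round(1),s["finger_force"],"q6",q0[5].round(2))
    q=q0.copy(); t0=s["wrist_torque"][2]; log=[]
    for d in [0.4,0.8,1.2,1.6,1.8]+list(np.arange(1.86,2.7,.06)):
        q[5]=q0[5]+d; arm.movej(q); s=arm.get_state(); log.append((round(float(d),2),round(float(s["q"][5]-q0[5]),2),round(float(s["wrist_torque"][2]-t0),2)))
        if abs(log[-1][2])>0.6: break
    print(log, s["opening"].round(1),s["clock"])
    arm.command_gripper(55); arm.move_l([*p,z+60],feed=150)
E
python3 - <<'E'
from knob import *
knob(sh(-89.5,81),-0.881)
E
```

```text
Traceback (most recent call last):
  File "knob.py", line 5, in knob
    arm.command_gripper(0,60); s=arm.get_state(); q0=s["q"].copy(); print("closed",s["opening"].round(1),s["finger_force"],"q6",q0[5].round(2))
                                                                                   ^^^^^^^^^^^^^^^^^^
AttributeError: 'float' object has no attribute 'round'
```

Only the print failed. The gripper is closed on the bar, so I re-run without the `round`.

```bash
sed -i 's/s\["opening"\].round(1)/s["opening"]/' knob.py; sed -i 's/arm.command_gripper(55,40); arm.move_pose(\[\*p,z+60\],down(a)); /if not held:\n        arm.command_gripper(55,40); arm.move_pose([*p,z+60],down(a)); /; s/def knob(p,bar)/def knob(p,bar,held=0)/' knob.py
python3 - <<'E'
from knob import *
knob(sh(-89.5,81),-0.881,1)
E
```

```text
closed 15.418156831681763 58.105371594429016 q6 -1.15
[(0.4, 0.4, -0.01), (0.8, 0.8, -0.02), (1.2, 1.2, -0.02), (1.6, 1.6, 0.01), (1.8, 1.8, -0.01), (1.86, 1.86, -0.01), (1.92, 1.92, -0.07), (1.98, 1.98, 0.0), (2.04, 2.04, -0.01), (2.1, 2.1, -0.05), (2.16, 2.16, 0.54), (2.22, 2.21, 2.11)] 15.247419892827539 11.225
```

Run:
```python
from knob import *
knob(sh(89.5,81),-0.931)
knob(sh(0,-81),-1.033)
p=arm.get_state()["ee_pos"]; arm.move_l([p[0],p[1],300],feed=250); arm.move_pose([548,-252,370],down(-0.62)); im,m=wrist("w_shk2")
cv2.imwrite("pics/shk2c.png",np.clip(im[50:320,140:500,::-1].astype(float)*2.5,0,255).astype(np.uint8)); print(arm.get_state()["clock"])
```

```text
closed 15.124152077465824 58.08733284473419 q6 -1.14
[(0.4, 0.4, -0.13), (0.8, 0.8, -0.15), (1.2, 1.19, -0.08), (1.6, 1.6, -0.1), (1.8, 1.8, -0.09), (1.86, 1.86, -0.11), (1.92, 1.92, -0.06), (1.98, 1.98, -0.09), (2.04, 2.04, -0.11), (2.1, 2.1, 0.57), (2.16, 2.15, 1.75)] 14.950472582887512 19.2167
closed 14.852082576788424 59.36251938343048 q6 -1.29
[(0.4, 0.4, -0.15), (0.8, 0.8, -0.19), (1.2, 1.19, -0.11), (1.6, 1.59, -0.15), (1.8, 1.79, -0.16), (1.86, 1.85, -0.22), (1.92, 1.91, -0.15), (1.98, 1.97, -0.18), (2.04, 2.03, 1.27)] 14.931945863262387 26.7917
29.075
```

View pics/shk2c.png

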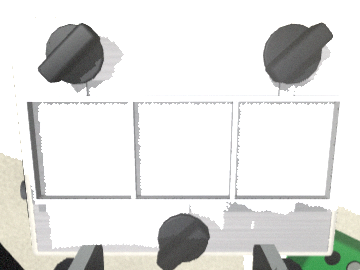

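The crop shows all three bars parallel, turned to the stops, with the tray empty. Next is flask_c.

```bash
cat >> h.py <<'E'
def capat(near,ztop,tcpz,a,name):
    arm.move_pose([*near,tcpz],down(a)); im,m=wrist(name); h=cv2.cvtColor(im,cv2.COLOR_RGB2HSV)
    bs=blobs((h[...,0]>100)&(h[...,0]<125)&(h[...,1]>100)&(h[...,2]>40),250)
    c=[onz(m,b[0],ztop-4) for b in bs]; 
    for b,p in zip(bs,c): print(b,p.round(1))
    return min(c,key=lambda p:np.hypot(*(p-near)))
def pick(p,foot,a,up):
    z=foot+158; arm.command_gripper(70,60); arm.move_pose([*p,z+70],down(a)); arm.move_l([*p,z],feed=100)
    arm.command_gripper(0,60); s=arm.get_state(); print("grip",s["opening"],s["finger_force"]); arm.move_l([*p,z+up],feed=120); print("lifted",arm.get_state()["opening"])
def place(x,a=SA):
    p=sh(x,0); z=66+158; arm.move_pose([*p,z+90],down(a)); print("over nest",arm.get_state()["opening"]); arm.move_l([*p,z+15],feed=100)
    hit=arm.move_l([*p,z-4],feed=30,until_force=6); s=arm.get_state(); print("down",hit,s["ee_pos"].round(1),s["opening"])
    arm.command_gripper(70); arm.move_l([*p,z+100],feed=120); print("clock",arm.get_state()["clock"])
E
python3 - <<'E'
from h import *
np_=capat(np.array([594,19.]),118,330,0.0,"w_c"); print(np_)
E
```

```text
([570.0, 151.6], 3328, [533, 125, 75, 56]) [766.7  66.1]
([355.9, 245.5], 2221, [331, 217, 52, 56]) [ 6.221e+02 -5.000e-01]
[ 6.22129969e+02 -4.76763652e-01]
```

```bash
sed -i 's/z+90\],down(a)); print("over/z+150],down(a)); print("over/; s/z+100\],feed=120); print("clock/z+150],feed=200); print("clock/' h.py
python3 - <<'E'
from h import *
pick(np.array([622.,-0.5]),0,SA,200)
s=arm.get_state()
if s["opening"]>30: place(90)
c=capat(sh(90,0),184,400,SA,"w_n3"); print(c,sh(90,0))
E
```

```text
grip 36.68991784965338 60.053717494010925
lifted 36.382901502274386
over nest 36.910853724845445
down True [ 625.4 -304.9  225. ] 36.4399450370082
clock 38.6833
([317.6, 220.3], 2230, [292, 193, 52, 55]) [ 626.4 -305.3]
[ 626.35214139 -305.28605893] [ 625.36319005 -304.77337951]
```

Run:
```python
from h import *
b=0.594; a=b+np.pi/2
p=arm.get_state()["ee_pos"]; arm.move_l([p[0],p[1],420],feed=250)
arm.command_gripper(60,60); arm.move_pose([*AX,360],down(a-0.6)); t=arm.get_state()["clock"]; arm.move_l([*AX,359],feed=0.67,rot=down(a)); print("dur",arm.get_state()["clock"]-t, arm.get_state()["q"].round(2))
im,m=wrist("w_kn")
arm.move_l([*AX,286],feed=100); arm.command_gripper(0,60); s=arm.get_state(); print(s["opening"],s["finger_force"],s["wrist_force"])
```

```text
dur 0.75 [ 0.35  0.26  1.4  -0.    1.48 -1.82]
17.333508060373667 60.723280906677246 [ 0.321759   -2.32447834  4.21819815]
```

Run:
```python
from h import *
s=arm.get_state(); t=s["clock"]; a=0.594+np.pi/2; q=s["q"][5]
arm.move_l([*AX,288],feed=0.4,rot=down(a-2.644)); s=arm.get_state(); print("dur",s["clock"]-t,"dq",s["q"][5]-q,s["opening"],s["wrist_torque"].round(2))
arm.command_gripper(60); arm.move_l([*AX,360],feed=150)
im,m=wrist("w_k2"); h=cv2.cvtColor(im,cv2.COLOR_RGB2HSV)
bs=blobs((h[...,0]>100)&(h[...,0]<125)&(h[...,1]>80)&(h[...,2]>40),250)
for b in bs: p=onz(m,b[0],155); d=p-AX; print(b,p.round(1),np.hypot(*d).round(1),np.degrees(np.arctan2(d[1],d[0])).round(1))
```

```text
dur 2.7916999999999987 dq 2.643860818753919 17.51238832485129 [-0.39 -0.76 -0.03]
([420.1, 89.5], 3097, [387, 57, 65, 63]) [581.4 340.2] 109.1 26.2
([215.4, 88.9], 2859, [186, 58, 59, 62]) [467.4 400. ] 109.2 98.5
([463.8, 272.1], 2170, [432, 249, 61, 48]) [559.9 213.5] 109.6 -45.8
([318.9, 359.4], 2346, [295, 329, 49, 60]) [436.  198.4] 105.0 -116.9
```

View pics/w_k2.png

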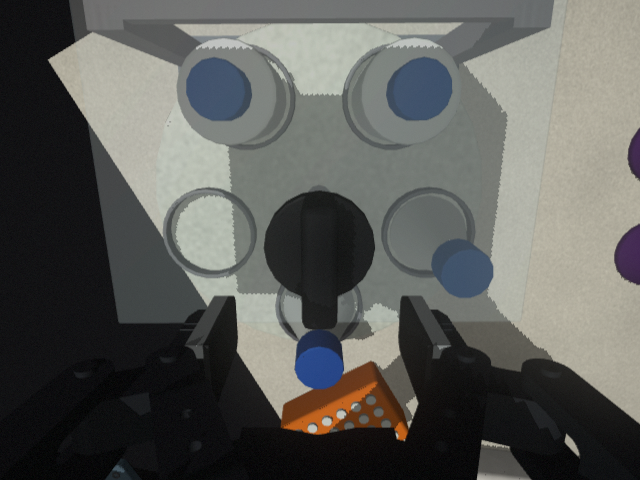

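The view shows the first flask on the open side, cap at (319,359), and the second flask under the hood at (463,272). Bottles and everything else are undisturbed. Now pick it.

```bash
cat > fl.py <<'E'
from h import *
def fetch(x,name):
    a=OPEN+np.pi/2; p0=AX+110*np.array([np.cos(OPEN),np.sin(OPEN)])
    p=capat(p0,158,340,a,name); print("cap",p.round(1),"nominal",p0.round(1))
    assert np.hypot(*(p-p0))<12
    pick(p,40,a,205)
    if arm.get_state()["opening"]<30: return print("LOST")
    out=p+60*np.array([np.cos(OPEN),np.sin(OPEN)]); arm.move_l([*out,403],feed=200)
    place(x); c=capat(sh(x,0),184,400,SA,name+"n"); print(c,sh(x,0))
    p=arm.get_state()["ee_pos"]; arm.move_l([p[0],p[1],420],feed=250)
E
python3 - <<'E'
from fl import *
fetch(0,"w_f1")
E
```

```text
([491.4, 101.6], 1830, [466, 76, 59, 63]) [560.6 217.3]
([319.0, 230.6], 2834, [290, 199, 59, 63]) [434.1 194.7]
cap [434.1 194.7] nominal [432.7 194.4]
grip 36.5093798267786 59.69871640205383
lifted 36.910384698796356
over nest 36.61754838455792
down True [ 552.  -252.5  224.9] 36.672225081920836
clock 57.475
([439.1, 219.8], 2442, [410, 193, 59, 55]) [ 624.9 -303.9]
([315.8, 221.3], 2241, [290, 194, 52, 55]) [ 551.6 -252.8]
[ 551.56607729 -252.81941999] [ 552.0927934 -252.5101135]
```

Run:
```python
from fl import *
a=0.594+np.pi/2-2.644
arm.command_gripper(60,60); arm.move_pose([*AX,360],down(a)); arm.move_l([*AX,286],feed=120); arm.command_gripper(0,60)
t=arm.get_state()["clock"]; arm.move_l([*AX,288],feed=0.6,rot=down(a-1.257)); s=arm.get_state(); print("dur",s["clock"]-t,s["opening"],s["q"].round(2))
arm.command_gripper(60); arm.move_l([*AX,360],feed=150)
fetch(-90,"w_f2")
cv2.imwrite("pics/top9.png",arm.capture("top")[:,:,::-1]); cv2.imwrite("pics/side9.png",arm.capture("side")[:,:,::-1])
```

```text
dur 1.4084000000000003 17.246147890543693 [ 0.35  0.3   1.52 -0.    1.32  2.08]
([491.6, 101.1], 1485, [466, 78, 58, 55]) [561.3 218.1]
([318.5, 231.5], 2813, [290, 200, 58, 62]) [433.9 194.8]
cap [433.9 194.8] nominal [432.7 194.4]
grip 36.24164861507558 59.78124976158142
lifted 36.72475288553612
over nest 36.66557534109348
down True [ 478.7 -200.2  224.9] 36.29856048437564
clock 74.2167
([559.8, 219.3], 2876, [526, 193, 69, 55]) [ 622.9 -302.1]
([315.9, 221.4], 2234, [291, 194, 51, 55]) [ 478.2 -200.6]
([437.3, 220.8], 2463, [408, 194, 59, 55]) [ 550.1 -251.4]
[ 478.22573048 -200.58025411] [ 478.82239675 -200.24684748]
```

View pics/side9.png

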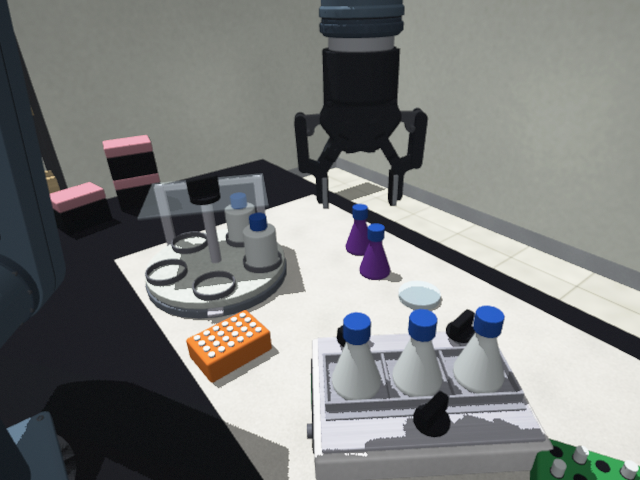

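The side view shows all three flasks upright in the tray (caps at 357,328, 422,324 and 488,321). Both bottles stand in their pockets (238,215 and 260,240), and the tip box and dish haven't moved. The arm is clear.

```bash
python3 -c "
from workcell import arm
arm.pause(0.5); print(arm.job_done())"
```

```text
the job is handed in; nothing more can be done
None
```

I've handed the job in: all three clamp knobs were turned to their stops with the tray empty, all three flasks stand upright in the tray, and both bottles are still in their carousel pockets; it took about 75 s, and the hand-in call gave no verdict.

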